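# Pull a backup drive from its dock and pack it flush in the transit box

### The arm

A 7-joint arm with a two-finger parallel gripper is mounted at the origin on a cart in front of the work surface, level with it; the furniture and walls round the work are solid. World frame = base frame: x ahead of the robot, y to its left, z up, the work surface at z = 0. Lengths are in m, angles in degrees, forces in N, time in s.
With the tool pointing down it reaches from about 0.425 to 0.875 m from the base axis. Payload 4.7 kg.
Tool frame: the origin (TCP) lies at the very end of the fingers, on their centre line; the grasp point (between the pads) lies env.grip_point_offset behind it (env.grip_point_offset is the distance from the TCP to the grasp point, in m); z points along the fingers, y is the direction in which the jaws open and shut (so a half turn about z gives the same grasp; the last joint's range is limited). The gripper opens to 87 mm and grips with 3 to 60 N. Pads are 19 mm wide; open, the fingers measure 117 mm over their backs; the gripper's body (75 mm by 190 mm) begins 51 mm behind the grasp point.
Start: joints at [-71.499, 18.392, -4.016, 83.108, 1.295, 78.541, -3.26], TCP at [0.198, 0.619, 0.223] pointing down, gripper open.
Joint ranges: [-163.93, 163.93], [-17.29, 119.83], [-79.2, 71.16], [3.27, 140.29], [-89.18, 269.18], [5.43, 117.66], [-154.24, 154.24]. Speed limits (degrees/s): [147.25, 147.25, 180, 180, 180, 180, 180].

### API

Orientations are given as [roll, pitch, yaw] about the fixed x, y, z axes, in that order (R = Rz(yaw) Ry(pitch) Rx(roll)).
In Python, from cell import env gives the robot as it stands.
- The arm moves only by the tool send_rows, never from a script. Its argument "plan" is a list of rows, each a list of 7 numbers: the finger opening in mm, from 0 to 87, then the shift along the tool's x, y, z in mm, then the turn, a rotation vector about the tool's x, y, z in rad. A call has 1 to 12 rows; each row shifts and turns the commanded pose from where the row before left it, along the tool's axes as they then stand; what a row does not reach is not made up. A row lasts 1/10 s, in which the tool goes at most 50 mm and 8.59 degrees, less where a joint would pass 70% of its speed; a pose out of reach is approached as far as the arm can. A call is refused whole if a number of a shift passes 50 or a number of a turn 0.15, either way. A call with a gripper value outside its range is refused whole. The fingers move at their own pace and stop on an object; "grip_force" is the grip in N (left out, the last holds). Time passes only in rows, so rows that do not move let the fingers close. It gives the time, the measured TCP pose, the force and the opening at its end, in the units of the state.
- env.get_obs(): the state, without advancing time (a new reading comes with each control period).
- env.read_camera(name): name is "scene" or "top" or "wrist"; returns the picture (384x512x3 uint8, red, green, blue); there is no depth.
- env.get_calibration(name): a dict with "fx", "fy", "cx", "cy" (pixels), "extrinsics" (4x4, takes a point from camera to world coordinates). Camera axes: x right, y down, z forward; pixel columns grow to the right and rows downward; lengths in m; the calibration is good to about 2 mm. The wrist camera is an equidistant fisheye: a pixel r from the principal point sees the ray r / f radians off the axis. A picture is of the moment at which its call begins: read the wrist's pose just before it. get_calibration takes no time and is no camera call; for the wrist camera it gives the pose at the moment of the call.
- env.sign_off(): hands the job in, once; it reports no verdict.
Trained networks look in the newest picture that a camera, given by its name, has taken for a name from the list of things; names that differ only in an ending like _2 or _b are one class to them, and where a whole thing is asked for, a point or a joint stands for the part that bears it (a point fixed in the world has none). Each returns a list of dicts, best first, with "confidence" (0 to 1); they miss things now and then, are a little off and sometimes report something else, mostly with a low value. They report only what shows in the picture. A call takes as long as a camera call.
- env.regions_of(camera, query): "region" (384x512 bool, what is visible of it) and "rect" ([left, top, right, bottom] in pixels, round what is visible of it).
The state is a dict: "time_s": time; "qpos": joint angles; "joint_velocities": joint speeds; "effort": joint torques, N m; "tool_pos": TCP position; "tool_rot": TCP orientation; "force": force on the tool from outside, world axes, zero at the start; "wrist_torque": the same for the moment, N m; "grip_width": finger opening in m.
Only numpy, scipy, OpenCV 4.12 (cv2) and the standard library are available. Lean on these libraries where they do the work, as an engineer would, in place of code of your own. Each camera call takes 0.05 s, during which the arm holds its last target. There are 200 camera calls.

### The job

Pull the blue-capped backup drive straight up out of its sprung bay in the dock and stand it upright on the open desk to change your grip from its narrow edges to its broad faces. Then stand it in the open grey transit box and push it up flush against the white-capped drives there, broad face to broad face with no gap, and let go. Do not drop or topple the drive, and leave the other drives, the pocket scale, the label pad and the marker where they are.

Things in the scene. Friction and masses are not known exactly. Their poses are not given: they have to be found in the camera images.
- dock: Fixed dark dock, 128 (x) x 150 (y) x 48 mm high, three open-topped bays in a row at y = -38, 0, +38 mm, each 65.6 (x) x 29.6 (y) mm, floor at 16 mm, mouth at 48 mm. Origin: centre of underside on the desk. In each bay sprung balls on both x sides hold notches in the drive's narrow edges: pulling out takes about 15 N straight up for the first 3 mm, then little; clear after 32 mm of lift.
- drive_blue: The drive to move: dark cartridge with a BLUE cap, 64 (x, over its narrow edges) x 28 (y, over its broad faces) x 96 mm high, 0.18 kg. Origin: centre of its flat foot, z up. It starts in any one of the three bays, axes along the dock's, 64 mm of it above the dock; only 10 mm lies between drives in neighbouring bays, so fingers fit only at its narrow edges.
- drive_orange: Drive of the same shape with an ORANGE cap, plugged in another bay; it stays there. Origin: centre of its foot.
- drive_green: Drive of the same shape with a GREEN cap, plugged in the third bay; it stays there. Origin: centre of its foot.
- transit_box: Fixed grey open-topped box, 86 (x) x 184 (y) x 98 mm outside; inside 74 x 172 mm, floor at 6 mm, walls 6 mm. Origin: centre of underside on the desk, z up. Drives stand in it in a row along y, broad faces across the row, tops 4 mm above the rim, so narrow edges cannot be gripped there. Two white-capped drives fill its +y end; the other 115 mm are empty.
- drive_white_a: Drive of the same shape with a WHITE cap, standing in the transit box against its +y end wall. Origin: centre of its foot.
- drive_white_b: Drive of the same shape with a WHITE cap, standing in the transit box next to drive_white_a on its -y side; the blue drive must end flush against this drive's -y broad face. Origin: centre of its foot; its y axis is the box's y axis.
- pocket_scale: Loose black pocket scale with its cover shut, 83 x 130 x 23 mm, lying on the desk near the front edge at the left. Origin: centre of its underside.
- label_pad: Loose pad of paper labels, 74 x 105 x 11 mm, lying on the desk near the front edge before the box. Origin: centre of its underside.
- marker: Loose white marker with a black cap, 132 mm long, 18 mm thick, lying on the desk near the front edge before the dock. Origin: centre of its underside.

How it is judged (in metres and radians):
On the way, in this order (a step that is already met when the one before it is completed fails the run):
1. the blue drive is out of its bay, its foot above the top of the dock (z of drive_blue in the frame of dock above 0.05 m and angle between drive_blue's own z axis and vertical below 0.3 rad), for 0.1 s.
2. the blue drive stands upright on the open desk, let go (height (world z) of drive_blue below 0.003 m and angle between drive_blue's own z axis and vertical below 0.08 rad and contact force between the fingers and drive_blue below 0.3 N and linear speed of drive_blue below 0.03 m/s), for 0.2 s.
3. the blue drive stands in the transit box (z of drive_blue in the frame of transit_box below 0.012 m and x of drive_blue in the frame of transit_box between -0.012 and 0.012 m and y of drive_blue in the frame of transit_box between -0.075 and 0.035 m), for 0.1 s.
At the end, for the whole second after the job is handed in: The blue drive stands upright (0.05 rad) on the floor of the box, at rest and let go, its face within 3 mm of the nearer white drive and parallel to it (0.08 rad); the white drives stay within 12 mm of their places; the orange and green drives stay plugged in (within 6 mm) (y of drive_blue in the frame of drive_white_b between -0.031 and -0.026 m and x of drive_blue in the frame of transit_box between -0.012 and 0.012 m and z of drive_blue in the frame of transit_box below 0.009 m and angle between drive_blue's own z axis and vertical below 0.05 rad and angle between the y axis of drive_blue and the y axis of drive_white_b, either way round below 0.08 rad and linear speed of drive_blue below 0.02 m/s and distance of each of drive_orange, drive_green from where it was at the start of the episode below 0.006 m and distance of each of drive_white_a, drive_white_b from where it was at the start of the episode below 0.012 m); the robot touches nothing.
It fails at once if the orange or green drive is pulled out of its bay or shifted by more than 10 mm (distance of any of drive_orange, drive_green from where it was at the start of the episode above 0.01 m).
It fails at once if a white drive is lifted or shifted by more than 20 mm (distance of any of drive_white_a, drive_white_b from where it was at the start of the episode above 0.02 m).
It fails at once if the blue drive is toppled (more than 0.7 rad from upright) (angle between drive_blue's own z axis and vertical above 0.7 rad).
It fails at once if the blue drive is dropped (moves faster than 0.5 m/s with no finger on it) (linear speed of drive_blue above 0.5 m/s and contact force between the fingers and drive_blue below 0.1 N).
It fails at once if the pocket scale, label pad or marker is moved by more than 30 mm (distance of any of pocket_scale, label_pad, marker from where it was at the start of the episode above 0.03 m).
It also fails if it takes over 58 s, if anything falls off the work surface, if the arm or the gripper's body presses on something with over 40 N, if the wrist force passes 120 N, or if a joint passes its speed limit or range.

## Working session

There is one attempt and no reset: what is moved stays moved. The work goes in short steps, Python scripts to look and compute and a tool call to move; the robot and the scene stay as the last step left them, time stands still between calls to the robot, and variables do not carry over. Pictures are saved under pics/ and viewed, about 8 in all and at most 12, crops included, and the job is handed in when it is done.

Besides the shell and the picture viewer there is one more tool, called after "Request:" as name([rows], argument=value, ...), one row to a line, values as JSON. send_rows: Moves the arm, as the interface text tells. Its arguments: {"type":"object","properties":{"plan":{"type":"array"},"grip_force":{"type":"number"}},"required":["plan"]}

```bash
ls; mkdir -p pics; python3 - <<'E'
from cell import env
import cv2,numpy as np
o=env.get_obs();print({k:np.round(v,3) for k,v in o.items()},env.grip_point_offset)
ims=[]
for c in("scene","top"):
    im=env.read_camera(c);ims.append(im)
    k=env.get_calibration(c);print(c,k['fx'],k['fy'],k['cx'],k['cy'],np.round(k['extrinsics'],4).tolist())
    for q in("drive_blue","drive_orange","drive_green","drive_white_a","dock","transit_box"):
        for r in env.regions_of(c,q)[:3]: print(q,round(r['confidence'],2),np.round(r['rect']))
    cv2.imwrite(f"pics/{c}.png",im[:,:,::-1])
v=np.vstack(ims);cv2.imwrite("pics/a.png",cv2.resize(v,(800,1200))[:,:,::-1])
E
```

```text
pics
{'time_s': np.float64(0.0), 'qpos': array([-71.5  ,  18.44 ,  -4.014,  83.176,   1.295,  78.539,  -3.259]), 'joint_velocities': array([ 0.07 , -0.016,  0.123,  0.047,  0.004, -0.091, -0.033]), 'effort': array([-0.0000e+00, -4.9129e+01, -4.0400e-01, -3.1254e+01, -6.4000e-02,
        4.4000e-02,  0.0000e+00]), 'tool_pos': array([0.197, 0.619, 0.221]), 'tool_rot': array([-1.79891e+02,  7.00000e-03,  1.62309e+02]), 'force': array([0.043, 0.491, 0.43 ]), 'wrist_torque': array([-0.039,  0.03 ,  0.017]), 'grip_width': np.float64(0.087)} 0.0187
scene 432.433467778055 432.433467778055 259.08380063132176 191.99858646067656 [[0.6553, -0.3672, 0.6601, -0.408], [-0.7554, -0.3154, 0.5744, -0.7058], [-0.0027, -0.875, -0.4841, 0.6713], [0.0, 0.0, 0.0, 1.0]]
drive_blue 0.62 [334. 182. 355. 216.]
drive_orange 0.56 [320. 182. 344. 210.]
drive_orange 0.34 [216. 144. 273. 186.]
drive_green 0.94 [344. 186. 370. 219.]
drive_white_a 0.64 [228. 142. 244. 154.]
drive_white_a 0.48 [218. 138. 238. 146.]
dock 0.94 [311. 199. 382. 244.]
transit_box 0.75 [217. 142. 274. 187.]
transit_box 0.52 [320. 180. 346. 211.]
top 409.5934695763083 409.5934695763083 254.12213543917164 192.34217553020267 [[0.022, -0.9847, 0.1727, 0.2704], [-0.9998, -0.0211, 0.007, 0.0562], [-0.0033, -0.1728, -0.9849, 1.3122], [0.0, 0.0, 0.0, 1.0]]
drive_blue 0.52 [338. 173. 352. 196.]
drive_orange 0.75 [326. 174. 340. 196.]
drive_green 0.56 [350. 174. 363. 196.]
drive_white_a 0.61 [177. 150. 191. 179.]
drive_white_a 0.54 [188. 155. 203. 177.]
dock 0.79 [314. 168. 364. 208.]
transit_box 0.8 [182. 150. 239. 189.]
```

```bash
python3 - <<'E'
import cv2
a=cv2.imread("pics/top.png");
cv2.imwrite("pics/t2.png",cv2.resize(a[110:260,150:400],(800,480),interpolation=cv2.INTER_CUBIC))
E
```

```text
(no output)
```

View pics/top.png

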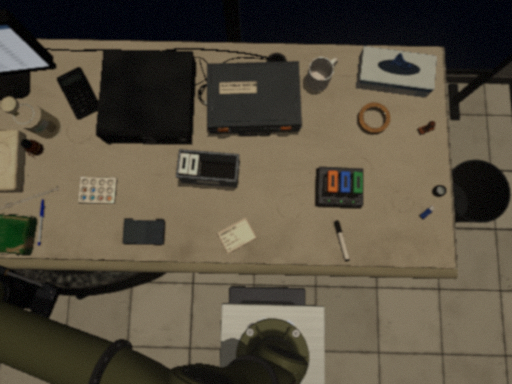

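```bash
cat > h.py <<'E'
import numpy as np
from cell import env
def ray(c,u,v,k=None):
    k=k or env.get_calibration(c);x=(u-k['cx'])/k['fx'];y=(v-k['cy'])/k['fy']
    if c=="wrist":
        r=np.hypot(x,y);s=np.sin(r)/r if r>1e-9 else 1;d=np.array([x*s,y*s,np.cos(r)])
    else:d=np.array([x,y,1.])
    E=np.array(k['extrinsics']);return E[:3,3],E[:3,:3]@d
def at(c,u,v,z,k=None):
    o,d=ray(c,u,v,k);return (o+d*(z-o[2])/d[2])
E
python3 - <<'E'
from h import *
import cv2
im=cv2.imread("pics/top.png")
import os
for q in("drive_blue","drive_orange","drive_green","drive_white_a"):
    pass
for n,u,v,z in[("blue cap",345,184.5,.108),("or",333,185,.108),("gr",356.5,185,.108)]: print(n,at("top",u,v,z).round(4))
E
```

```text
blue cap [ 0.5112 -0.2067  0.108 ]
or [ 0.5089 -0.1708  0.108 ]
gr [ 0.5104 -0.241   0.108 ]
```

View pics/t2.png

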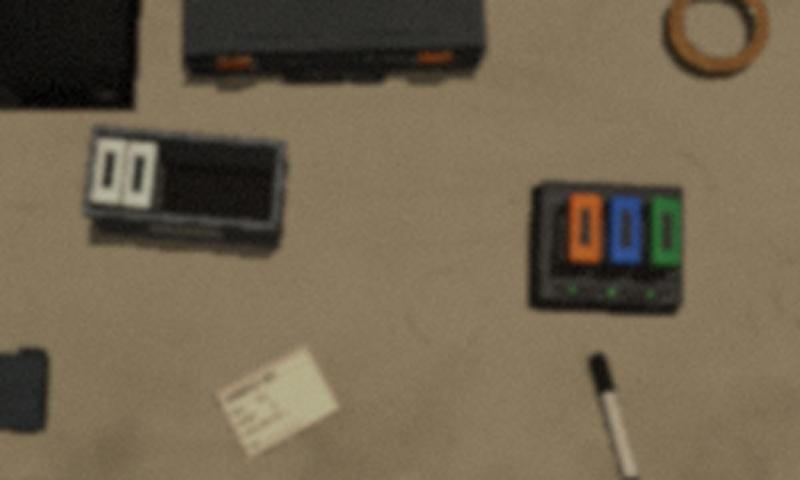

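The pictures show blue in the middle bay at px (345,184), orange left and green right. The box is at about (208,168), with the white caps at its left end. I'll move over the box and look there before going on to the dock.

Request:
send_rows([
  [87,-35,43,-3,0,0,0],
  [87,-35,43,-3,0,0,0],
  [87,-35,43,-3,0,0,0],
  [87,-35,43,-3,0,0,0],
  [87,-35,43,-3,0,0,0],
  [87,-35,43,-3,0,0,0],
  [87,-35,43,-3,0,0,0],
  [87,-35,43,-3,0,0,0],
  [87,-35,43,-3,0,0,0],
  [87,-35,43,-3,0,0,0],
  [87,-35,43,-3,0,0,0],
  [87,-35,43,-3,0,0,0],
])

```text
time_s: 1.9
tool_pos: [0.5204, 0.81, 0.2123]
tool_rot: [174.4, 2.4, 165.1]
force: [0.6, -0.6, -0.0]
grip_width: 0.0873
```

Request:
send_rows([
  [87,0,0,0,0,0,0.14],
  [87,0,0,0,0,0,0.14],
  [87,0,0,0,0,0,0.14],
  [87,0,0,0,0,0,0.14],
  [87,0,0,0,0,0,0.14],
  [87,0,0,0,0,0,0.14],
  [87,0,0,0,0,0,0.14],
  [87,0,0,0,0,0,0.14],
  [87,0,0,0,0,0,0.14],
  [87,0,0,0,0,0,0],
])

```text
time_s: 2.9
tool_pos: [0.5227, 0.8084, 0.2158]
tool_rot: [175.6, -4.5, 93.0]
force: [0.6, -0.4, 0.1]
grip_width: 0.0869
```

```bash
python3 - <<'E'
from h import *
import cv2,json
o=env.get_obs();print(o['tool_pos'].round(4),o['tool_rot'].round(2))
k=env.get_calibration("wrist");im=env.read_camera("wrist")
k['extrinsics']=np.array(k['extrinsics']).tolist();json.dump({a:k[a] for a in('fx','fy','cx','cy','extrinsics')},open("kbox.json","w"))
print(k['fx'],k['cx'],k['cy'],np.round(k['extrinsics'],3).tolist())
cv2.imwrite("pics/w1.png",im[:,:,::-1]);cv2.imwrite("pics/w1b.png",cv2.resize(im,(800,600),interpolation=cv2.INTER_CUBIC)[:,:,::-1])
for q in("drive_white_a","transit_box"):
    for r in env.regions_of("wrist",q)[:3]: print(q,round(r['confidence'],2),np.round(r['rect']))
E
```

```text
[0.5227 0.8084 0.2158] [175.6   -4.5   93.03]
297.3186396354542 256.5271442221483 190.6541692385407 [[0.996, 0.029, 0.086, 0.505], [0.047, -0.975, -0.215, 0.876], [0.078, 0.219, -0.973, 0.383], [0.0, 0.0, 0.0, 1.0]]
```

View pics/w1b.png

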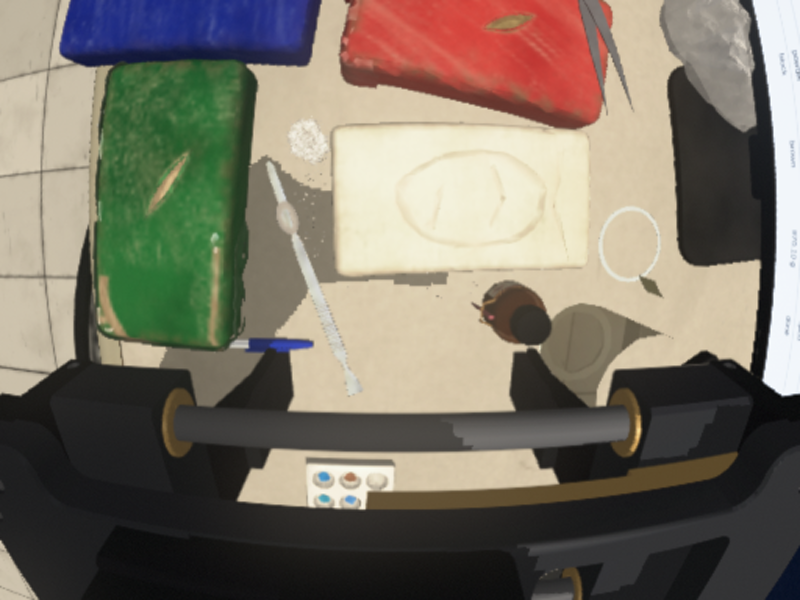

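The tool y sign in my plan was wrong, so the arm went left. The picture shows unrelated clutter at the left of the desk, and nothing was touched. I'll write a helper for the row numbers.

```bash
cat >> h.py <<'E'
from scipy.spatial.transform import Rotation as Ro
def go(p,yaw):
    """turn first (rotvec in tool axes), then shift (mm in the turned tool axes)"""
    o=env.get_obs();R=Ro.from_euler('xyz',o['tool_rot'],degrees=True);T=Ro.from_euler('xyz',[180,0,yaw],degrees=True)
    print("now",o['tool_pos'].round(4),o['tool_rot'].round(2),o['grip_width'].round(4),"F",o['force'].round(1))
    print("turn",(R.inv()*T).as_rotvec().round(3),"shift after",(T.inv().apply(np.array(p)-o['tool_pos'])*1000).round(1))
E
python3 - <<'E'
from h import *
for u,v in[(93,128),(285,143),(278,222),(88,215)]: print(at("top",150+u/3.2,110+v/3.2,.098).round(3))
go([.5,.2,.26],90)
E
```

```text
[0.61  0.298 0.098]
[0.599 0.113 0.098]
[0.522 0.118 0.098]
[0.525 0.298 0.098]Traceback (most recent call last):
  File "<stdin>", line 3, in <module>
  File "h.py", line 15, in go
    print("now",o['tool_pos'].round(4),o['tool_rot'].round(2),o['grip_width'].round(4),"F",o['force'].round(1))
                                                              ^^^^^^^^^^^^^^^^^^^^^
AttributeError: 'float' object has no attribute 'round'
```

```bash
sed -i "s/o\['grip_width'\].round(4)/round(float(o['grip_width']),4)/" h.py; python3 - <<'E'
from h import *
go([.56,.17,.27],90)
E
```

```text
now [0.5225 0.8085 0.216 ] [175.6   -4.51  93.22] 0.0868 F [-0.1  0.4 -0.5]
turn [ 0.075 -0.081  0.053] shift after [-638.5   37.5  -54. ]
```

Request:
send_rows([
  [87,-48,0,-6,0,0,0],
  [87,-48,0,-6,0,0,0],
  [87,-48,0,-6,0,0,0],
  [87,-48,0,-6,0,0,0],
  [87,0,0,0,0.075,-0.08,0.05],
  [87,-48,4,-4,0,0,0],
  [87,-48,4,-4,0,0,0],
  [87,-48,4,-4,0,0,0],
  [87,-48,4,-4,0,0,0],
  [87,-48,4,-4,0,0,0],
  [87,-48,4,-4,0,0,0],
  [87,-48,4,-4,0,0,0],
])

```text
time_s: 4.25
tool_pos: [0.5611, 0.3336, 0.2559]
tool_rot: [179.8, -0.1, 90.0]
force: [-0.2, 0.5, 0.5]
grip_width: 0.0875
```

Request:
send_rows([
  [87,-40,0,0,0,0,0],
  [87,-40,0,0,0,0,0],
  [87,0,0,0,0,0,0],
  [87,0,0,0,0,0,0],
])

```text
time_s: 4.65
tool_pos: [0.5614, 0.2545, 0.2562]
tool_rot: [179.8, -0.2, 89.8]
force: [0.0, 0.5, 0.5]
grip_width: 0.087
```

```bash
cat > look.py <<'E'
import sys,json,cv2
from h import *
def look(n,qs):
    k=env.get_calibration("wrist");im=env.read_camera("wrist")
    json.dump({a:np.array(k[a]).tolist() for a in('fx','fy','cx','cy','extrinsics')},open(n+".json","w"))
    cv2.imwrite(f"pics/{n}.png",im[:,:,::-1]);cv2.imwrite(f"pics/{n}b.png",cv2.resize(im,(800,600),interpolation=cv2.INTER_CUBIC)[:,:,::-1])
    for q,z in qs:
        for r in env.regions_of("wrist",q)[:3]:
            m=r['region'].astype(np.uint8);ys,xs=np.nonzero(m)
            c=max(cv2.findContours(m,0,2)[0],key=cv2.contourArea)[:,0]
            w=np.array([at("wrist",u,v,z,k)[:2] for u,v in c]);rc=cv2.minAreaRect((w*1000).astype(np.float32))
            print(q,round(r['confidence'],2),np.round(r['rect']),"rect mm@z",z,np.round(rc[0],1),np.round(rc[1],1),round(rc[2],1))
look(sys.argv[1],[(a.split("=")[0],float(a.split("=")[1])) for a in sys.argv[2:]])
E
python3 look.py w2 drive_white_a=.102 transit_box=.098
python3 -c "
from h import *
go([.51,-.207,.25],90)"
```

```text
drive_white_a 0.92 [237. 138. 297. 166.] rect mm@z 0.102 [569.5 282.2] [28.4 63.9] 86.3
drive_white_a 0.86 [233. 163. 292. 190.] rect mm@z 0.102 [567.1 254.4] [30.1 64.3] 85.9
transit_box 0.73 [223. 122. 309. 266.] rect mm@z 0.098 [566.3 224.7] [170.2  89.2] 86.4
now [0.5606 0.2573 0.2552] [ 1.7985e+02 -1.0000e-01  9.0070e+01] 0.087 F [0.2 0.8 0.1]
turn [ 0.003 -0.002  0.001] shift after [-464.3  -50.6    5.2]
```

View pics/w2b.png

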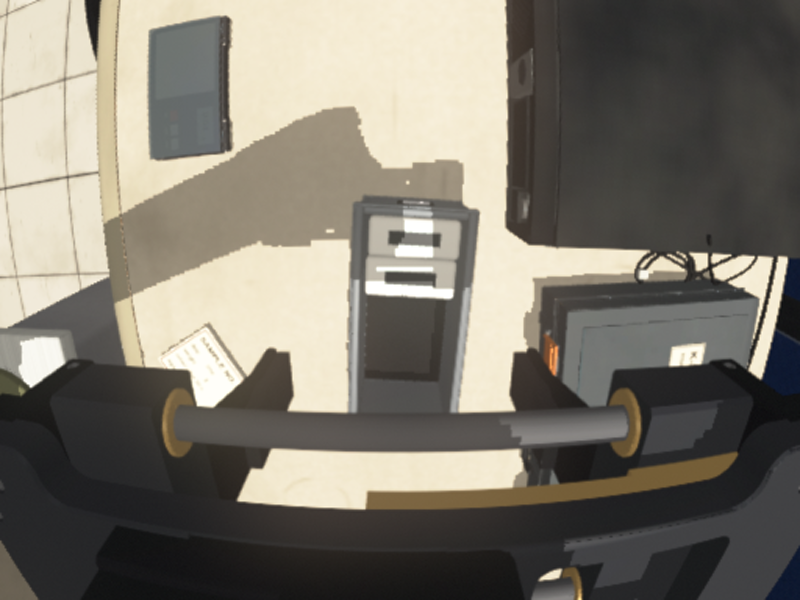

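White b is at (0.567,0.254), and the box yaw is about -4°. The picture agrees: white caps at about (411,275) and (412,238) in the enlarged view. Next I'll go to the dock.

Request:
send_rows([
  [87,-45,-5,0,0,0,0],
  [87,-45,-5,0,0,0,0],
  [87,-45,-5,0,0,0,0],
  [87,-45,-5,0,0,0,0],
  [87,-45,-5,0,0,0,0],
  [87,-45,-5,0,0,0,0],
  [87,-45,-5,0,0,0,0],
  [87,-45,-5,0,0,0,0],
  [87,-45,-5,0,0,0,0],
  [87,-45,-5,0,0,0,0],
  [87,0,0,0,0,0,0],
  [87,0,0,0,0,0,0],
])

```text
time_s: 6.0
tool_pos: [0.5104, -0.1946, 0.2547]
tool_rot: [179.8, -0.0, 89.8]
force: [0.7, 1.0, -0.5]
grip_width: 0.0872
```

```bash
python3 look.py w3 drive_blue=.112 drive_orange=.112 drive_green=.112 dock=.048
python3 -c "
from h import *
go([.51,-.207,.25],90)"
```

```text
drive_blue 0.79 [241. 169. 297. 202.] rect mm@z 0.112 [ 521.4 -201.1] [39.  64.7] 87.2
drive_orange 0.8 [237. 132. 300. 169.] rect mm@z 0.112 [ 522.  -164.3] [36.5 64.1] 88.1
drive_green 0.66 [240. 201. 299. 234.] rect mm@z 0.112 [ 520.3 -238.5] [38.  63.5] 88.1
dock 0.72 [217. 117. 315. 226.] rect mm@z 0.048 [ 520.3 -203.3] [146.1 121.8] 89.4
now [ 0.5108 -0.1926  0.2546] [ 1.7984e+02 -8.0000e-02  9.0070e+01] 0.0868 F [0.2 0.1 0.7]
turn [ 0.003 -0.001  0.001] shift after [-14.4  -0.8   4.6]
```

View pics/w3b.png

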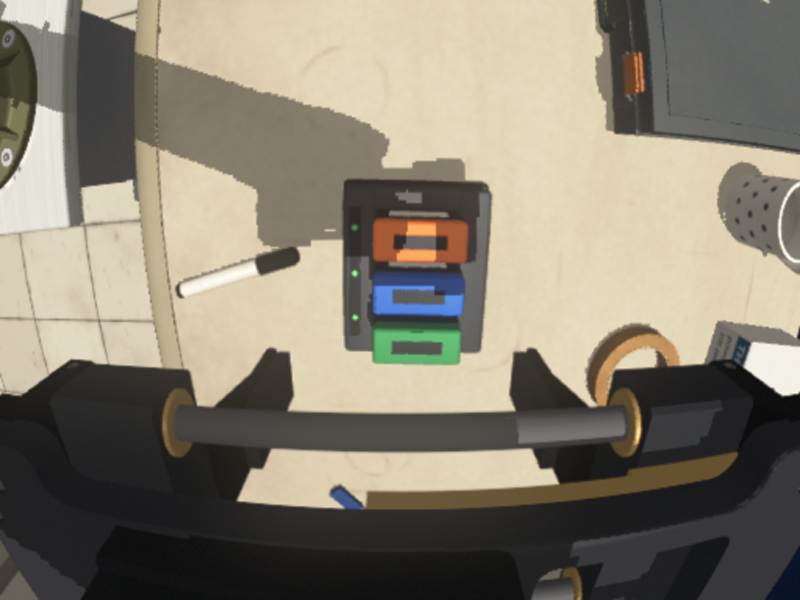

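Blue is at about (0.520,-0.2065), dock yaw about -2°. In the picture blue is the middle cap at (418,296), between orange and green. I'll descend and grip the narrow edges.

Request:
send_rows([
  [87,-13,9,0,0,0,0.035],
  [87,0,0,28,0,0,0],
  [87,0,0,28,0,0,0],
  [87,0,0,28,0,0,0],
  [87,0,0,28,0,0,0],
  [87,0,0,28,0,0,0],
  [87,0,0,28,0,0,0],
  [87,0,0,20,0,0,0],
  [87,0,0,0,0,0,0],
  [87,0,0,0,0,0,0],
])

```text
time_s: 7.25
tool_pos: [0.52, -0.2068, 0.067]
tool_rot: [179.8, -0.1, 87.9]
force: [0.7, -0.3, 1.0]
grip_width: 0.0866
```

```bash
python3 look.py w4 drive_blue=.112
python3 -c "
from h import *
go([.520,-.2065,.066],88)"
```

```text
drive_blue 0.94 [195. 236. 327. 302.] rect mm@z 0.112 [ 521.2 -189.1] [16.  61.8] 88.2
drive_blue 0.55 [188. 147. 336. 236.] rect mm@z 0.112 [ 522.1 -162.8] [38.6 62.8] 87.9
now [ 0.5208 -0.2073  0.0681] [ 1.797e+02 -6.000e-02  8.790e+01] 0.0871 F [-0.9  0.3  0. ]
turn [ 0.005 -0.001 -0.002] shift after [ 0.8 -0.8  2.1]
```

View pics/w4b.png

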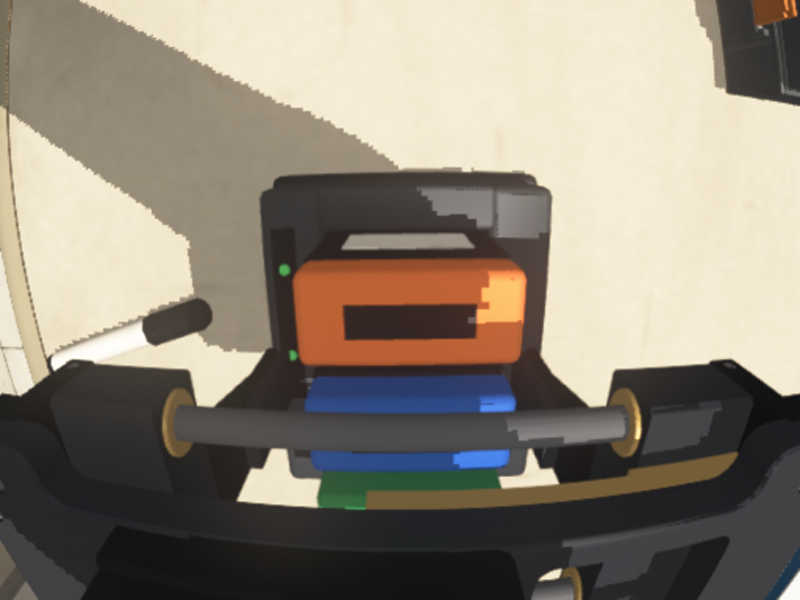

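Blue (410,425) sits centred between the fingers. I'll close on it.

Request:
send_rows([
  [60,0,1,0,0,0,0],
  [60,0,0,0,0,0,0],
  [60,0,0,0,0,0,0],
  [60,0,0,0,0,0,0],
  [60,0,0,0,0,0,0],
  [60,0,0,0,0,0,0],
], grip_force=55)

```text
time_s: 7.95
tool_pos: [0.5218, -0.2076, 0.0673]
tool_rot: [179.7, -0.0, 87.9]
force: [2.9, 0.0, 2.2]
grip_width: 0.0636
```

Request:
send_rows([
  [55,0,0,-2,0,0,0],
  [55,0,0,-3,0,0,0],
  [55,0,0,-3,0,0,0],
  [55,0,0,-3,0,0,0],
  [55,0,0,-4,0,0,0],
  [55,0,0,0,0,0,0],
])

```text
time_s: 8.55
tool_pos: [0.5216, -0.2071, 0.0822]
tool_rot: [179.7, -0.1, 87.9]
force: [4.0, 0.3, 0.5]
grip_width: 0.0637
```

Request:
send_rows([
  [55,0,0,-5,0,0,0],
  [55,0,0,-10,0,0,0],
  [55,0,0,-10,0,0,0],
  [55,0,0,-10,0,0,0],
  [55,0,0,-10,0,0,0],
  [55,0,0,-15,0,0,0],
  [55,0,0,-15,0,0,0],
  [55,0,0,-15,0,0,0],
  [55,0,0,-15,0,0,0],
  [55,0,0,0,0,0,0],
  [55,0,0,0,0,0,0],
])

```text
time_s: 9.65
tool_pos: [0.5204, -0.2074, 0.187]
tool_rot: [179.8, -0.1, 87.9]
force: [0.2, 0.1, -2.1]
grip_width: 0.0638
```

```bash
python3 look.py w5 drive_blue=.22
python3 - <<'E'
from h import *
import cv2
im=env.read_camera("scene")
for q in("drive_blue","drive_orange","drive_green"):
    for r in env.regions_of("scene",q)[:2]: print(q,round(r['confidence'],2),np.round(r['rect']))
cv2.imwrite("pics/s1.png",cv2.resize(im[100:270,220:440],(800,618)[:2] if 0 else (770,595),interpolation=cv2.INTER_CUBIC)[:,:,::-1])
go([.522,-.01,.18],90)
E
```

```text
drive_blue 0.73 [190. 193. 323. 299.] rect mm@z 0.22 [ 519.3 -185.9] [37.9 68.3] 87.8
drive_blue 0.18 [ 84. 159. 173. 205.] rect mm@z 0.22 [ 456.7 -160. ] [51.2  6.9] 14.9
drive_blue 0.64 [333. 144. 360. 183.]
drive_orange 0.68 [319. 183. 345. 211.]
drive_green 0.81 [344. 187. 371. 221.]
now [ 0.5199 -0.2074  0.1861] [ 1.799e+02 -7.000e-02  8.785e+01] 0.0635 F [-0.4 -1.  -2.1]
turn [ 0.002 -0.001 -0.038] shift after [197.4   2.1   6.1]
```

View pics/s1.png

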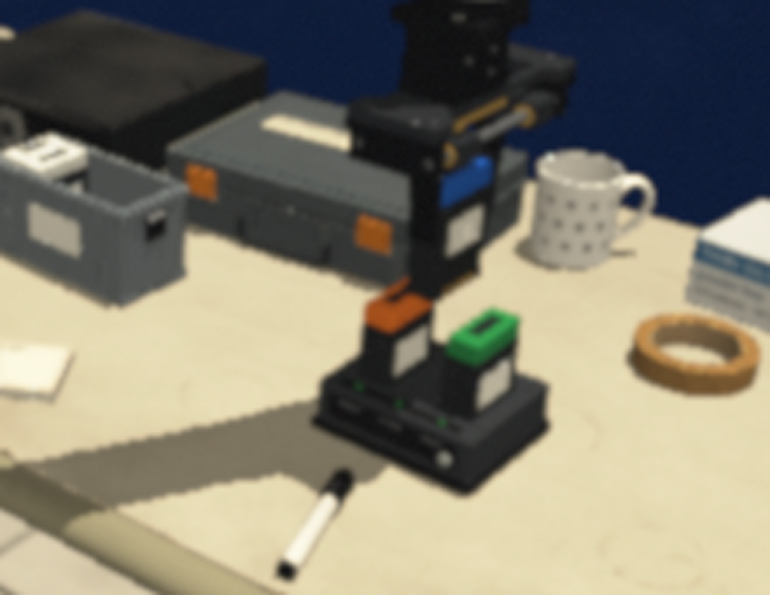

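Blue is out and hanging upright, and orange and green are still seated. I'll carry it over the open desk.

Request:
send_rows([
  [55,10,0,0,0,0,0.03],
  [55,25,0,0,0,0,0],
  [55,30,0,0,0,0,0],
  [55,30,0,0,0,0,0],
  [55,30,0,0,0,0,0],
  [55,30,0,0,0,0,0],
  [55,25,0,0,0,0,0],
  [55,15,0,0,0,0,0],
  [55,5,0,10,0,0,0],
  [55,0,0,25,0,0,0],
  [55,0,0,25,0,0,0],
  [55,0,0,20,0,0,0],
])

```text
time_s: 11.15
tool_pos: [0.5327, -0.0097, 0.105]
tool_rot: [179.9, 0.0, 86.0]
force: [0.8, -0.1, -2.2]
grip_width: 0.0635
```

Request:
send_rows([
  [55,0,0,20,0,0,0],
  [55,0,0,15,0,0,0],
  [55,0,0,8,0,0,0],
  [55,0,0,5,0,0,0],
  [55,0,0,0,0,0,0],
  [55,0,0,0,0,0,0],
])

```text
time_s: 11.75
tool_pos: [0.5344, -0.0079, 0.0596]
tool_rot: [179.8, -0.1, 86.1]
force: [0.3, 0.3, -1.4]
grip_width: 0.0637
```

Request:
send_rows([
  [55,0,0,2,0,0,0],
  [55,0,0,2,0,0,0],
  [55,0,0,2,0,0,0],
  [55,0,0,1,0,0,0],
  [55,0,0,0,0,0,0],
])

```text
time_s: 12.25
tool_pos: [0.5337, -0.0078, 0.0518]
tool_rot: [179.8, -0.1, 86.1]
force: [-0.0, 0.4, -2.3]
grip_width: 0.0639
```

Request:
send_rows([
  [55,0,0,1,0,0,0],
  [55,0,0,1,0,0,0],
  [55,0,0,0,0,0,0],
])

```text
time_s: 12.55
tool_pos: [0.534, -0.0078, 0.0512]
tool_rot: [179.9, -0.1, 86.1]
force: [-2.7, -0.1, 7.4]
grip_width: 0.0638
```

Contact (+7 N). I'll release, rise and check.

Request:
send_rows([
  [87,0,0,0,0,0,0],
  [87,0,0,0,0,0,0],
  [87,0,0,0,0,0,0],
  [87,0,0,0,0,0,0],
  [87,0,0,0,0,0,0],
  [87,0,0,-20,0,0,0],
  [87,0,0,-25,0,0,0],
  [87,0,0,-30,0,0,0],
  [87,0,0,-30,0,0,0],
  [87,0,0,-30,0,0,0],
  [87,0,0,0,0,0,0],
])

```text
time_s: 13.65
tool_pos: [0.5362, -0.0081, 0.1891]
tool_rot: [179.4, -0.2, 86.1]
force: [0.4, -0.2, 0.1]
grip_width: 0.087
```

```bash
python3 look.py w6 drive_blue=.096
python3 -c "
from h import *
go([.534,-.008,.19],176)"
```

```text
drive_blue 0.86 [219. 158. 288. 206.] rect mm@z 0.096 [532.6   2.7] [45.3 64.1] 86.0
now [ 0.5337 -0.0078  0.1854] [ 1.7977e+02 -1.3000e-01  8.6150e+01] 0.0869 F [-0.8  0.4 -0.1]
turn [ 5.000e-03  1.000e-03 -1.568e+00] shift after [-0.3 -0.2 -4.6]
```

View pics/w6b.png

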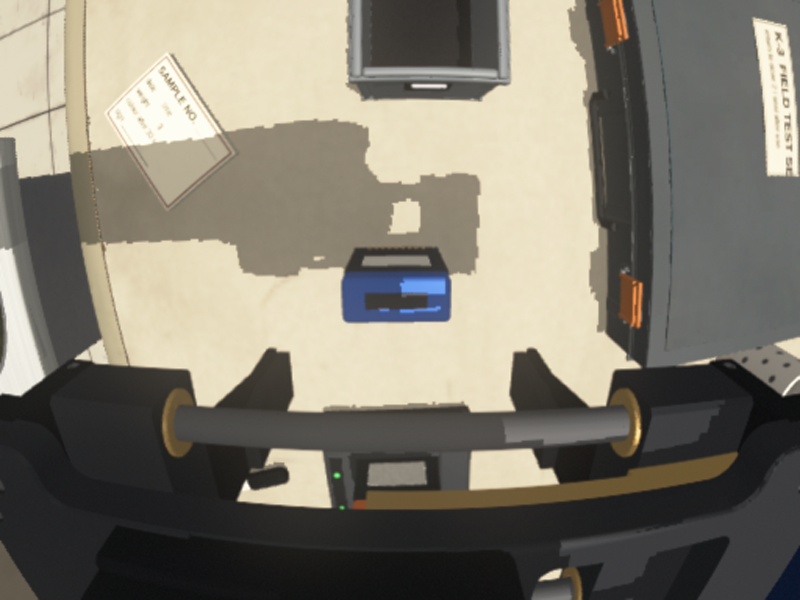

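Blue stands upright at (0.533,-0.007), cap at (396,295). I'll turn a quarter to face its broad faces.

Request:
send_rows([
  [87,0,0,0,0,0,-0.1425],
  [87,0,0,0,0,0,-0.1425],
  [87,0,0,0,0,0,-0.1425],
  [87,0,0,0,0,0,-0.1425],
  [87,0,0,0,0,0,-0.1425],
  [87,0,0,0,0,0,-0.1425],
  [87,0,0,0,0,0,-0.1425],
  [87,0,0,0,0,0,-0.1425],
  [87,0,0,0,0,0,-0.1425],
  [87,0,0,0,0,0,-0.1425],
  [87,0,0,0,0,0,-0.1425],
  [87,0,0,0,0,0,0],
])

```text
time_s: 14.95
tool_pos: [0.5324, -0.0081, 0.1834]
tool_rot: [180.0, 0.0, 176.0]
force: [0.4, 0.3, -0.1]
grip_width: 0.0873
```

```bash
python3 look.py w7 drive_blue=.096 drive_white_a=.102 transit_box=.098
python3 -c "
from h import *
print(env.get_obs()['qpos'].round(1))
go([.5335,-.0075,.042],176)"
```

```text
drive_blue 0.6 [244. 148. 272. 228.] rect mm@z 0.096 [524.6  -7.2] [28.5 75.4] 86.0
drive_white_a 0.72 [492. 180. 512. 233.] rect mm@z 0.102 [564.1 276.6] [70.4 31.7] 3.5
drive_white_a 0.57 [435. 178. 503. 238.] rect mm@z 0.102 [560.9 216.7] [96.9 67.6] 85.9
drive_white_a 0.27 [355. 150. 512. 258.] rect mm@z 0.102 [552.5 180.1] [200.3 101.4] 87.0
transit_box 0.65 [357. 151. 512. 259.] rect mm@z 0.098 [553.1 183.7] [203.2 103.6] 87.8
[-40.3   5.8  41.  104.1  -4.1  71.4  87.7]
now [ 0.5331 -0.008   0.1844] [1.7994e+02 1.1000e-01 1.7581e+02] 0.0866 F [-1.1 -0.6 -0.5]
turn [ 0.001  0.002 -0.003] shift after [ -0.4   0.6 142.4]
```

Request:
send_rows([
  [87,0,0,25,0,0,0],
  [87,0,0,28,0,0,0],
  [87,0,0,28,0,0,0],
  [87,0,0,28,0,0,0],
  [87,0,0,20,0,0,0],
  [87,0,0,13,0,0,0],
  [87,0,0,0,0,0,0],
  [60,0,0,0,0,0,0],
  [40,0,0,0,0,0,0],
  [32,0,0,0,0,0,0],
  [32,0,0,0,0,0,0],
  [32,0,0,0,0,0,0],
], grip_force=25)

```text
time_s: 16.35
tool_pos: [0.5341, -0.0077, 0.0434]
tool_rot: [179.9, 0.2, 175.9]
force: [0.7, -0.7, -0.7]
grip_width: 0.0547
```

Request:
send_rows([
  [20,0,0,0,0,0,0],
  [20,0,0,0,0,0,0],
  [20,0,0,0,0,0,0],
  [20,0,0,0,0,0,0],
])

```text
time_s: 16.75
tool_pos: [0.5339, -0.0077, 0.043]
tool_rot: [179.9, 0.2, 175.9]
force: [0.3, -0.1, 0.0]
grip_width: 0.0282
```

Request:
send_rows([
  [20,0,0,-5,0,0,0],
  [20,0,0,-15,0,0,0],
  [20,0,0,-20,0,0,0],
  [20,0,0,-25,0,0,0],
  [20,0,0,-25,0,0,0],
  [20,0,0,-25,0,0,0],
  [20,0,0,-15,0,0,0],
  [20,0,0,0,0,0,0],
  [20,0,0,0,0,0,0],
], grip_force=35)

```text
time_s: 17.65
tool_pos: [0.5331, -0.0079, 0.1726]
tool_rot: [179.9, 0.1, 175.9]
force: [-0.0, 0.2, -2.8]
grip_width: 0.0276
```

```bash
python3 look.py w8 drive_blue=.226 drive_white_a=.102 transit_box=.098
python3 -c "
from h import *
go([.5627,.1916,.17],176)"
```

```text
drive_blue 0.64 [224. 176. 288. 314.] rect mm@z 0.226 [495.8  -5.9] [27.3 39.8] 85.9
drive_white_a 0.83 [441. 179. 511. 238.] rect mm@z 0.102 [560.2 215.4] [98.8 66.4] 85.4
drive_white_a 0.42 [ 31. 125. 160. 233.] rect mm@z 0.102 [ 504.4 -158.6] [129.7 100.4] 88.4
transit_box 0.57 [357. 154. 512. 258.] rect mm@z 0.098 [553.6 176.2] [193.2 104.8] 86.9
now [ 0.5326 -0.008   0.1717] [1.7997e+02 3.0000e-02 1.7594e+02] 0.028 F [-0.  -0.7 -2.6]
turn [ 0.001  0.001 -0.001] shift after [-16.1 201.3   1.7]
```

View pics/w8b.png

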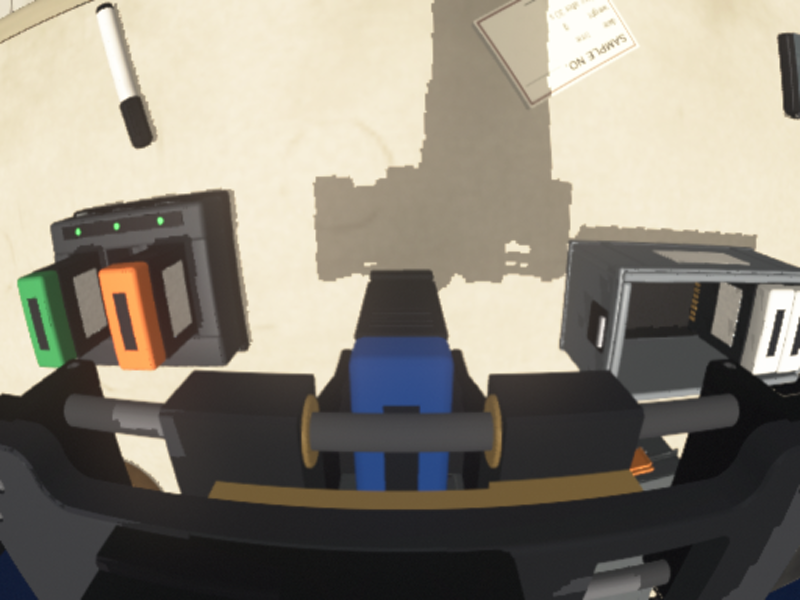

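Blue is held by its broad faces, hanging vertical; the box is to the right at (690,330). I'll move over the empty part of the box.

Request:
send_rows([
  [20,-2,11,0,0,0,0],
  [20,-2,25,0,0,0,0],
  [20,-2,30,0,0,0,0],
  [20,-2,30,0,0,0,0],
  [20,-2,30,0,0,0,0],
  [20,-2,30,0,0,0,0],
  [20,-2,25,0,0,0,0],
  [20,-2,15,0,0,0,0],
  [20,0,5,0,0,0,0],
  [20,0,0,10,0,0,0],
  [20,0,0,8,0,0,0],
  [20,0,0,0,0,0,0],
])

```text
time_s: 19.05
tool_pos: [0.5626, 0.1892, 0.1534]
tool_rot: [-180.0, 0.0, 175.8]
force: [-0.4, -0.3, -1.9]
grip_width: 0.0278
```

```bash
python3 look.py w9 drive_blue=.21 drive_white_a=.102 transit_box=.098
python3 -c "
from h import *
go([.5633,.1916,.05],176)"
```

```text
drive_blue 0.77 [225. 177. 289. 313.] rect mm@z 0.21 [524.2 191.5] [26.4 38.2] 85.9
drive_white_a 0.8 [351. 166. 387. 236.] rect mm@z 0.102 [561.6 279.4] [62.9 31.2] 0.6
drive_white_a 0.67 [226. 176. 290. 312.] rect mm@z 0.102 [570.3 188. ] [53.7 77.4] 85.8
drive_white_a 0.61 [305. 170. 358. 240.] rect mm@z 0.102 [559.6 245. ] [41.7 60.9] 86.8
transit_box 0.92 [164. 137. 400. 253.] rect mm@z 0.098 [554.5 210.1] [185.9  93.3] 86.5
now [0.564  0.1907 0.1556] [179.9    0.19 175.88] 0.0279 F [-0.1  0.1 -1.9]
turn [ 0.002  0.003 -0.002] shift after [  0.7   0.8 105.6]
```

View pics/w9b.png

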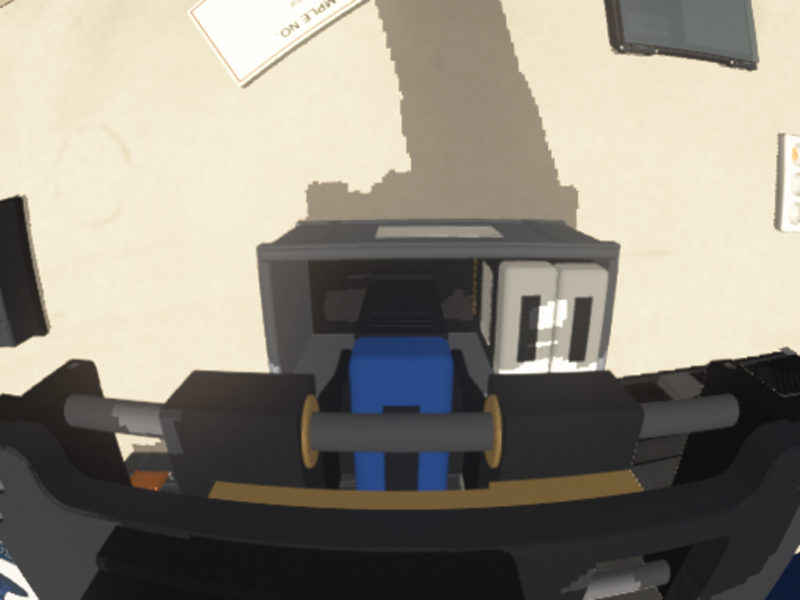

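```bash
python3 - <<'E'
from h import *
import json,cv2
k=json.load(open("w9.json"));s=.64
for n,u,v,z in[("front wall outer rim",400,247,.098),("inner rim",400,258,.098),("drive foot front",405,275,.112),("white b top front",526,262,.102),("a",580,264,.102),("left rim outer",260,250,.098),("right rim outer",617,247,.098)]:print(n,at("wrist",u*s,v*s,z,k)[:2].round(4))
im=cv2.imread("pics/w9.png");cv2.imwrite("pics/w9c.png",cv2.resize(im[130:260,155:405],(800,416),interpolation=cv2.INTER_CUBIC))
E
```

```text
front wall outer rim [0.5213 0.1912]
inner rim [0.5266 0.1908]
drive foot front [0.5316 0.1928]
white b top front [0.5316 0.2512]
a [0.5342 0.2795]
left rim outer [0.517  0.1227]
right rim outer [0.5274 0.3019]
```

View pics/w9c.png

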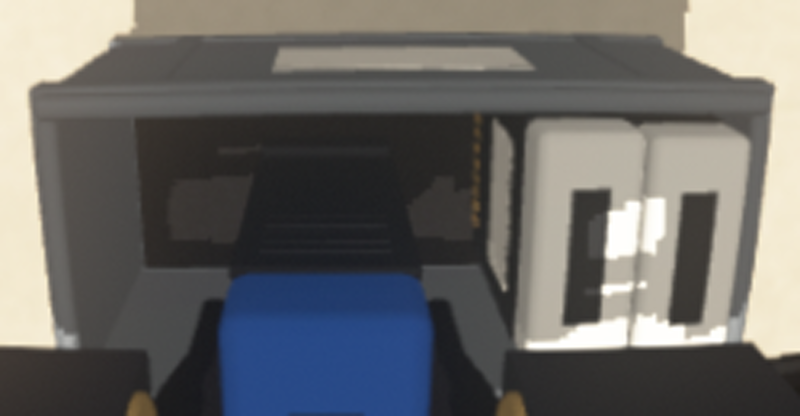

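The foot's front edge is at 0.5316 and the inner wall at 0.5266, so it is centred with 5 mm clearance. I'll lower it.

Request:
send_rows([
  [20,0,0,6,0,0,0],
  [20,0,0,8,0,0,0],
  [20,0,0,10,0,0,0],
  [20,0,0,10,0,0,0],
  [20,0,0,10,0,0,0],
  [20,0,0,0,0,0,0],
])

```text
time_s: 19.85
tool_pos: [0.5624, 0.1911, 0.1091]
tool_rot: [-180.0, -0.0, 176.0]
force: [-0.5, -0.2, -3.1]
grip_width: 0.0281
```

Request:
send_rows([
  [20,0,0,10,0,0,0],
  [20,0,0,12,0,0,0],
  [20,0,0,12,0,0,0],
  [20,0,0,12,0,0,0],
  [20,0,0,8,0,0,0],
  [20,0,0,0,0,0,0],
  [20,0,0,0,0,0,0],
])

```text
time_s: 20.55
tool_pos: [0.5641, 0.1915, 0.0573]
tool_rot: [179.9, 0.2, 175.9]
force: [-0.5, -0.1, -2.5]
grip_width: 0.0277
```

Request:
send_rows([
  [20,0,0,2,0,0,0],
  [20,0,0,2,0,0,0],
  [20,0,0,2,0,0,0],
  [20,0,0,1,0,0,0],
  [20,0,0,0,0,0,0],
])

```text
time_s: 21.05
tool_pos: [0.5639, 0.1916, 0.0502]
tool_rot: [179.9, 0.2, 175.9]
force: [0.0, 0.1, -1.7]
grip_width: 0.0281
```

Request:
send_rows([
  [20,0,0,1,0,0,0],
  [20,0,0,1,0,0,0],
  [20,0,0,0,0,0,0],
])

```text
time_s: 21.35
tool_pos: [0.5642, 0.1916, 0.049]
tool_rot: [179.9, 0.2, 175.9]
force: [-3.6, 0.1, 4.0]
grip_width: 0.0277
```

Standing on the box floor. I'll release slightly, rise and turn back a quarter to push with both fingers' side faces.

Request:
send_rows([
  [38,0,0,0,0,0,0],
  [38,0,0,0,0,0,0],
  [38,0,0,0,0,0,0],
  [38,0,0,-5,0,0,0],
  [38,0,0,-15,0,0,0],
  [38,0,0,-20,0,0,0],
  [38,0,0,-25,0,0,0],
  [38,0,0,-25,0,0,0],
  [38,0,0,-25,0,0,0],
  [38,0,0,-10,0,0,0],
  [25,0,0,0,0,0,0],
])

```text
time_s: 22.45
tool_pos: [0.5649, 0.1917, 0.1756]
tool_rot: [179.8, 0.4, 175.9]
force: [-0.4, 1.9, -0.1]
grip_width: 0.0349
```

Request:
send_rows([
  [25,0,0,0,0,0,0.1425],
  [25,0,0,0,0,0,0.1425],
  [25,0,0,0,0,0,0.1425],
  [25,0,0,0,0,0,0.1425],
  [25,0,0,0,0,0,0.1425],
  [25,0,0,0,0,0,0.1425],
  [25,0,0,0,0,0,0.1425],
  [25,0,0,0,0,0,0.1425],
  [25,0,0,0,0,0,0.1425],
  [25,0,0,0,0,0,0.1425],
  [25,0,0,0,0,0,0.1425],
  [25,0,0,0,0,0,0],
])

```text
time_s: 23.65
tool_pos: [0.5628, 0.1911, 0.1719]
tool_rot: [179.9, 0.0, 86.1]
force: [-0.8, 1.1, -1.0]
grip_width: 0.0249
```

```bash
python3 look.py w10 drive_blue=.102 drive_white_a=.102 transit_box=.098
python3 -c "
from h import *
go([.5605,.151,.13],86)"
```

```text
drive_blue 0.65 [222. 164. 292. 213.] rect mm@z 0.102 [563.3 201.7] [47.  63.3] 86.3
drive_white_a 0.87 [219. 108. 298. 145.] rect mm@z 0.102 [566.2 253.6] [28.1 63.4] 86.1
drive_white_a 0.57 [219.  74. 302. 111.] rect mm@z 0.102 [569.2 280.7] [29.1 63.2] 86.2
transit_box 0.8 [207.  61. 318. 265.] rect mm@z 0.098 [565.9 215.7] [174.7  88.7] 86.2
now [0.5633 0.1913 0.1728] [ 1.7987e+02 -5.0000e-02  8.6270e+01] 0.025 F [ 0.5  0.6 -0.3]
turn [ 0.002 -0.001  0.005] shift after [-40.4  -0.   42.8]
```

View pics/w10b.png

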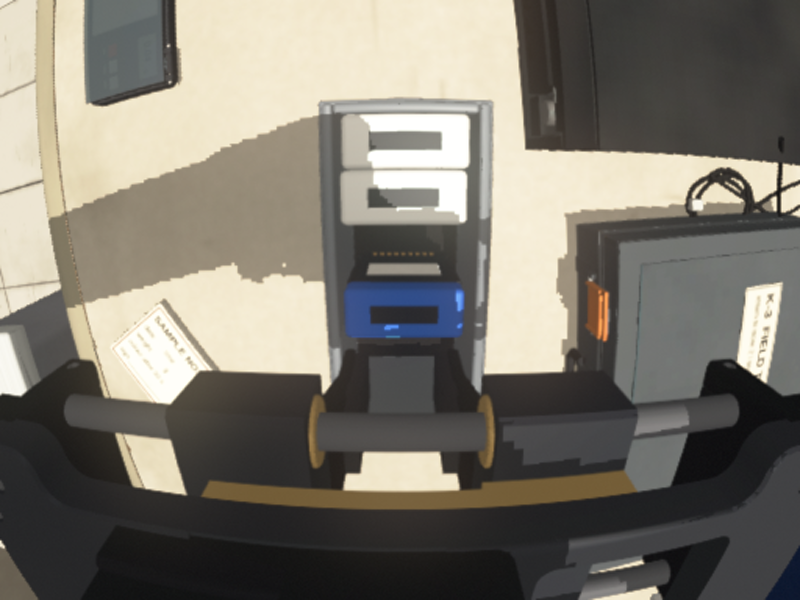

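Blue stands upright in the box at (405,310), parallel to the whites. I'll move the fingers behind it and go down.

Request:
send_rows([
  [25,-20,0,0,0,0,0.004],
  [25,-20,0,0,0,0,0],
  [25,0,0,0,0,0,0],
  [25,0,0,20,0,0,0],
  [25,0,0,22,0,0,0],
  [25,0,0,22,0,0,0],
  [25,0,0,22,0,0,0],
  [25,0,0,22,0,0,0],
  [25,0,0,15,0,0,0],
  [25,0,0,6,0,0,0],
  [25,0,0,0,0,0,0],
  [25,0,0,0,0,0,0],
])

```text
time_s: 25.05
tool_pos: [0.562, 0.1516, 0.0452]
tool_rot: [179.8, -0.1, 85.9]
force: [-0.1, -0.6, 1.2]
grip_width: 0.0251
```

Request:
send_rows([
  [25,5,0,0,0,0,0],
  [25,5,0,0,0,0,0],
  [25,4,0,0,0,0,0],
  [25,4,0,0,0,0,0],
  [25,4,0,0,0,0,0],
  [25,4,0,0,0,0,0],
  [25,4,0,0,0,0,0],
  [25,4,0,0,0,0,0],
  [25,4,0,0,0,0,0],
  [25,0,0,0,0,0,0],
])

```text
time_s: 26.05
tool_pos: [0.5636, 0.1898, 0.0439]
tool_rot: [179.9, -0.0, 85.9]
force: [0.8, -1.3, -1.8]
grip_width: 0.0247
```

Request:
send_rows([
  [25,2,0,0,0,0,0],
  [25,2,0,0,0,0,0],
  [25,2,0,0,0,0,0],
  [25,2,0,0,0,0,0],
  [25,1,0,0,0,0,0],
  [25,0,0,0,0,0,0],
])

```text
time_s: 26.65
tool_pos: [0.5645, 0.1984, 0.0443]
tool_rot: [179.8, -0.1, 85.9]
force: [-0.0, -2.6, -0.8]
grip_width: 0.0248
```

Request:
send_rows([
  [25,1,0,0,0,0,0],
  [25,1,0,0,0,0,0],
  [25,1,0,0,0,0,0],
  [25,0,0,0,0,0,0],
])

```text
time_s: 27.05
tool_pos: [0.5646, 0.2008, 0.044]
tool_rot: [179.9, -0.0, 85.9]
force: [-0.0, -4.2, -4.1]
grip_width: 0.0249
```

Request:
send_rows([
  [25,1,0,0,0,0,0],
  [25,0,0,0,0,0,0],
])

```text
time_s: 27.25
tool_pos: [0.5646, 0.2009, 0.044]
tool_rot: [179.9, 0.0, 85.9]
force: [-0.1, -7.0, -3.4]
grip_width: 0.0244
```

Request:
send_rows([
  [25,1,0,0,0,0,0],
  [25,0,0,0,0,0,0],
])

```text
time_s: 27.45
tool_pos: [0.5646, 0.2009, 0.044]
tool_rot: [179.9, 0.1, 85.8]
force: [-0.9, -8.0, -2.9]
grip_width: 0.0249
```

```bash
python3 look.py w11 drive_blue=.102 drive_white_a=.102
```

```text
drive_blue 0.58 [179. 216. 335. 264.] rect mm@z 0.102 [565.3 229.8] [22.8 62.5] 86.3
drive_white_a 0.84 [168. 141. 340. 215.] rect mm@z 0.102 [566.3 254.6] [27.2 62.2] 86.2
drive_white_a 0.57 [169.  60. 348. 144.] rect mm@z 0.102 [569.2 281.7] [27.6 62. ] 86.7
```

The push stops firm at 8 N with no travel, and the regions show blue's edge at y = 241.2 against white b's at 241.0. I'll back off and rise.

Request:
send_rows([
  [25,-4,0,0,0,0,0],
  [25,-6,0,0,0,0,0],
  [25,-6,0,0,0,0,0],
  [25,0,0,-10,0,0,0],
  [25,0,0,-25,0,0,0],
  [25,0,0,-30,0,0,0],
  [25,0,0,-30,0,0,0],
  [25,0,0,-30,0,0,0],
  [25,0,0,-20,0,0,0],
  [25,0,0,0,0,0,0],
  [25,0,0,0,0,0,0],
])

```text
time_s: 28.7
tool_pos: [0.5635, 0.1879, 0.1899]
tool_rot: [179.8, -0.2, 85.9]
force: [-0.2, 0.9, -0.5]
grip_width: 0.0248
```

```bash
python3 look.py w12 drive_blue=.102 drive_white_a=.102 transit_box=.098; python3 - <<'E'
from h import *
import cv2
env.read_camera("top");
for q in("drive_orange","drive_green","drive_blue"):
    for r in env.regions_of("top",q)[:1]: print(q,round(r['confidence'],2),np.round(r['rect']))
go([.56,.18,.2],86)
# gap profile: grey columns across drives
im=cv2.imread("pics/w12.png");print([im[v,245:270].mean(0).round().astype(int).tolist() for v in range(70,190,3)])
E
```

```text
drive_blue 0.6 [219. 139. 293. 170.] rect mm@z 0.102 [565.1 225.8] [26.9 63.4] 85.9
drive_white_a 0.75 [219. 105. 295. 140.] rect mm@z 0.102 [566.3 253.8] [27.9 62.3] 86.2
drive_white_a 0.63 [218.  71. 295. 105.] rect mm@z 0.102 [569.3 281.1] [29.4 63. ] 87.2
transit_box 0.69 [205.  60. 312. 264.] rect mm@z 0.098 [565.3 210.8] [184.5  88.5] 86.7
drive_orange 0.73 [325. 172. 337. 194.]
drive_green 0.87 [349. 173. 364. 194.]
now [0.5631 0.1873 0.1887] [ 1.7988e+02 -4.0000e-02  8.5900e+01] 0.025 F [ 0.2  0.3 -0.2]
turn [ 0.002 -0.001 -0.002] shift after [ -7.5  -2.6 -11.3]
[[138, 145, 146], [251, 254, 254], [254, 255, 255], [254, 255, 255], [153, 163, 164], [127, 134, 135], [128, 135, 136], [128, 136, 138], [254, 255, 255], [254, 255, 255], [254, 255, 255], [217, 229, 233], [250, 253, 254], [254, 255, 255], [254, 255, 255], [165, 176, 173], [129, 136, 137], [129, 135, 136], [128, 134, 134], [243, 246, 246], [220, 229, 230], [173, 187, 192], [143, 147, 148], [146, 100, 79], [148, 100, 78], [147, 98, 76], [90, 78, 71], [67, 70, 68], [65, 67, 66], [63, 65, 64], [134, 85, 63], [141, 87, 62], [136, 84, 60], [68, 58, 54], [52, 52, 53], [50, 51, 51], [59, 60, 63], [60, 61, 64], [59, 60, 63], [57, 59, 62]]
```

Blue's centre is 28 mm from white b's, with the same angle (85.9° against 86.2°) and no dark gap between them. The hand is clear, so I'm handing in.

```bash
python3 -c "
from cell import env
print(env.sign_off())"
```

```text
the job is handed in; nothing more can be done
None
```

The blue drive is standing in the transit box, pushed up against the nearer white drive and let go. I handed the job in at about 29 s of the 58 s. `sign_off` gave no verdict, so the result below rests on my own checks.

I pulled the drive straight up from the middle bay by its narrow edges and stood it upright on the open desk. I then regripped it by its broad faces and set it in the box about 35 mm from the nearer white drive. The fingers rose clear, went down behind it and pushed it until it stopped firm, about 8 N with no further travel.

**Last checks (wrist camera):**
- **Fit against the white drive:** the centres are 28.0 mm apart along y, the faces are parallel to about 0.3°, and no dark gap shows between them.
- **Other drives:** the white drives are within about 1 mm of where they started. Orange and green are still in their bays, shifted by 1–2 pixels in the top picture, which is within the detector's spread.
- **Robot:** the gripper was clear of everything, with no force reading beyond noise.

**What went wrong or stayed unchecked:**
- **First move:** a sign error of mine sent the arm to the left of the desk. It touched nothing, and I corrected it.
- **After the push:** the picture viewer had reached its limit of 12, so those checks are measurements only. In that last top picture the network did not find the blue cap.
- **Scale, label pad and marker:** I did not measure these at the end. No move of mine came near them.

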